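Load the ring set on the clamping fixture and hold its guarded lever

ROBOT

A 6-joint arm with a two-finger parallel gripper is mounted at the origin on the work surface. World frame = base frame: x ahead of the robot, y to its left, z up, the work surface at z = 0. Lengths are in m, angles in rad, forces in N, time in s.
With the tool pointing down it reaches from about 0.35 to 0.775 m from the base axis. Payload 7.3 kg.
Tool frame: the origin (TCP) lies at the very end of the fingers, on their centre line; the grasp point (between the pads) lies 19 mm behind it; z points along the fingers, x is the direction in which the jaws open and shut, and the axes are right-handed (so a half turn about z gives the same grasp; the last joint's range is limited). The gripper opens to 92 mm and grips with 3 to 60 N. Pads are 19 mm wide; open, the fingers measure 130 mm over their backs; the gripper's body (75 mm by 190 mm) begins 47 mm behind the grasp point.
Start: joints at [-0.146, 0.342, 1.524, -0, 1.275, -0.146], TCP at [0.525, 0, 0.227] pointing down, gripper open.
Joint ranges: [-2.53, 2.53], [-0.77, 2.02], [0.04, 2.7], [-1, 4.14], [0.28, 2.66], [-3.11, 3.11]. Speed limits (rad/s): [2.57, 2.57, 3.14, 3.14, 3.14, 3.14].

INTERFACE

Orientations are given as [roll, pitch, yaw] about the fixed x, y, z axes, in that order (R = Rz(yaw) Ry(pitch) Rx(roll)).
In Python, from cell import observe, read_camera, camera_params, hand_in gives the robot as it stands.
- The arm moves only by the tool apply_moves, never from a script. Its argument "increments" is a list of rows, each an object with "grip": the opening, from 0 (shut) to 1 (fully open); "linear": the shift along the world's x, y, z in mm, a list of three; "turn": the turn, a rotation vector about the world's x, y, z in units of 6 degrees (1.0 is 6 degrees), a list of three. A call has 1 to 10 rows; each row is the pose to reach, as a shift and turn from the pose commanded when the call began; what a row does not reach only later rows make up. A row lasts 1/10 s, in which the tool goes at most 50 mm and 8.59 degrees, less where a joint would pass 70% of its speed; a pose out of reach is approached as far as the arm can. A call with a gripper value outside its range is refused whole. The fingers move at their own pace and stop on an object; "grip_force" is the grip in N (left out, the last holds). Time passes only in rows, so rows that repeat a pose let the fingers close. It gives the time, the measured TCP pose, the force and the opening at its end, in the units of the state.
- observe(): the state, without advancing time (a new reading comes with each control period).
- read_camera(name): name is "scene" or "side" or "wrist"; returns the picture (400x640x3 uint8, red, green, blue); there is no depth.
- camera_params(name): a dict with "camera_matrix" (3x3 intrinsics, pixels), "world_to_cam" (4x4, takes a point from world to camera coordinates); the wrist camera has in their place "hand_eye" (4x4, takes a point from camera to tool coordinates, whose origin is the TCP and whose axes are the tool frame's). Camera axes: x right, y up, looking along -z (the intrinsics and any distortion apply to the point x, -y, -z); pixel columns grow to the right and rows downward; lengths in m; the calibration is good to about 2 mm. A picture is of the moment at which its call begins: read the wrist's pose just before it. camera_params takes no time and is no camera call.
- hand_in(): hands the job in, once; it reports no verdict.
The state is a dict: "time": time; "qpos": joint angles; "qvel": joint speeds; "joint_efforts": joint torques, N m; "tool_pos": TCP position; "tool_rot": TCP orientation; "contact_force": force on the tool from outside, world axes, zero at the start; "torque": the same for the moment, N m; "opening": finger opening in m.
Only numpy, scipy, OpenCV 4.12 (cv2) and the standard library are available. Lean on these libraries where they do the work, as an engineer would, in place of code of your own. Each camera call takes 0.05 s, during which the arm holds its last target.

TASK

Load the fixture for the next hammer job: thread the wide steel washer down the locating post until it lies flat on the plate, let go of it, then thread the brass collar down on top of it, fully home, and let go. Only then flip the yellow safety catch right over to its open side, away from the lever, and pull the red-handled lever all the way forward (towards the robot) to its stop, so that the fork slides over the rings. The lever springs back, so finish while still holding it pulled with the gripper; leave the hammer, the tin and the brush alone.

Things in the scene. Friction and masses are not known exactly. Their poses are not given: they have to be found in the camera images.
- washer_mid (a point): centre (half-way up) of the wide bright steel washer, a loose flat ring lying on the bench: outer diameter 64 mm, hole 28 mm, 16 mm thick, about 0.32 kg; z is its axis
- collar_mid (a point): centre (half-way up) of the brass collar, a loose ring lying on the bench: outer diameter 50 mm, hole 28 mm, 20 mm thick, about 0.23 kg; z is its axis
- seat (a point): centre of the foot of the locating post, on the upper face of the fixture's plate, 20 mm above the bench. Its axes are the fixture's: x to its rear (roughly away from the robot), y to its left, z up. The steel post is 22 mm in diameter and 52 mm high, its top 10 mm tapered to 14 mm
- fixture: the bolted-down clamping fixture, place and yaw vary; origin on the bench 60 mm behind (+x) and 70 mm right (-y) of the post, axes as seat. Dark steel plate 20 mm thick from x -120 to 130, y -150 to 130 mm. Green slide rails, up to 70 mm above the bench, begin 82 mm behind the post
- fork (a joint): slide of the aluminium keeper fork, m; 0 at rest, its tips 70 mm behind the post's axis, 0.082 when the lever is fully pulled: it then straddles the post above the rings. The lever drives it. It is 60 mm wide, 8 mm thick, underside 39 mm above the plate; an upright and a cross rod (130 mm above the bench, 131 mm behind the post at rest) join it to the lever
- lever_handle (a point): centre of the lever's red handle, a level round bar 18 mm in diameter, 90 mm long along the fixture's y, atop a flat steel lever 14 x 20 mm. It can be pinched across the bar from above, and the bar may turn between the fingers. It moves on a circle of 170 mm radius about lever_hinge; its z points along the lever, away from the hinge
- lever_hinge (a point): the lever's pivot axis (along the fixture's y), fixed, 25 mm above the plate; axes as the fixture's
- lever (a joint): lever angle, rad: 0 at rest, leaning 0.45 to the fixture's rear (+x); grows as the handle is pulled forward (-x, towards the robot): 0.45 upright, 0.9 at the front stop, leaning 0.45 forward. A spring pulls it back to 0 (about 3 N at the handle at rest, 9 N at the front stop). With the catch closed it moves only 0.1 to 0.2 before striking the catch
- catch_grip (a point): point on the yellow grip rod of the safety catch, a round rod 16 mm in diameter along the fixture's x axis, free from 25 mm in front of this point to 39 mm behind it, where the arm begins. It moves on a circle of 90 mm radius about the pivot axis; closed it is 88 mm above the plate, open the same height on the other side
- catch_hinge (a point): a point on the pivot axis of the safety catch (axis along the fixture's x), fixed, 30 mm above the plate and 45 mm behind the catch_grip point; axes as the fixture's. The catch's arm, 12 mm square and 90 mm long, stands up from here
- catch (a joint): safety catch angle, rad: 0 closed, leaning 0.87 to the fixture's left (+y) across the front of the lever; grows as it is flipped up and over to the right (-y): 0.87 upright, 1.74 fully open at its stop, leaning 0.87 right. Light friction keeps it where it is left (under 2 N at the rod); it may start a little above 0
- hammer: bystander, leave alone: hammer lying on the bench, 260 mm long, along its x axis, wooden handle; origin under its middle
- tin: bystander, leave alone: blue tin standing on the bench, 72 mm in diameter, 60 mm high; origin at the centre of its underside
- brush: bystander, leave alone: hand brush lying on the bench, 150 mm long along its x axis; origin under its middle

How it is judged:
On the way, in this order (a step that is already met when the one before it is completed fails the run):
1. the washer is home on the plate around the post and released, with the collar not yet on the post (horizontal distance between washer_mid and seat below 0.005 m and z of washer_mid in the frame of seat between 0.005 and 0.0105 m and contact force between the fingers and washer below 0.3 N and horizontal distance between collar_mid and seat above 0.03 m), for 0.2 s.
2. the collar is home on the washer around the post and released, with the catch still closed (horizontal distance between each of washer_mid, collar_mid and seat below 0.005 m and z of washer_mid in the frame of seat between 0.005 and 0.0105 m and z of collar_mid in the frame of seat between 0.0225 and 0.0295 m and contact force between the fingers and collar below 0.3 N and value of joint catch below 0.6 rad), for 0.2 s.
3. the catch is flipped right over, with the lever still at rest (value of joint catch above 1.3 rad and value of joint lever below 0.15 rad), for 0.1 s.
4. the lever is pulled to its front stop and held by the gripper (value of joint lever above 0.78 rad and contact force between the fingers and lever above 2 N), for 0.3 s.
At the end, for the whole second after the job is handed in: Washer on the plate, collar on the washer, both round the post (5 mm sideways, 3 mm in height); catch open past 1.3 rad; lever held past 0.78 rad by the fingers with over 2 N; hammer, tin and brush moved under 30 mm (all of step 4 and horizontal distance between each of washer_mid, collar_mid and seat below 0.005 m and z of washer_mid in the frame of seat between 0.005 and 0.0105 m and z of collar_mid in the frame of seat between 0.0225 and 0.0295 m and value of joint catch above 1.3 rad and distance of each of hammer, tin, brush from where it was at the start of the episode below 0.03 m); the arm keeps its last pose, push and grip.
It fails at once if the lever is forced against or past the closed catch (value of joint lever above 0.35 rad and value of joint catch below 1 rad).
It fails at once if the hammer is disturbed (distance of hammer from where it was at the start of the episode above 0.03 m).
It fails at once if the tin is disturbed (distance of tin from where it was at the start of the episode above 0.03 m).
It fails at once if the brush is disturbed (distance of brush from where it was at the start of the episode above 0.03 m).
It also fails if it takes over 72 s, if anything falls off the work surface, if the arm or the gripper's body presses on something with over 40 N, if the wrist force passes 120 N, or if a joint passes its speed limit or range.

## Working session

There is one attempt and no reset: what is moved stays moved. The work goes in short steps, Python scripts to look and compute and a tool call to move; the robot and the scene stay as the last step left them, time stands still between calls to the robot, and variables do not carry over. Pictures are saved under pics/ and viewed, and the job is handed in when it is done.

Besides the shell and the picture viewer there is one more tool, called after "Call:" by a JSON object that holds its "name" and its "arguments", one argument or row to a line. apply_moves: Moves the arm, as the interface text tells. Its arguments: {"type":"object","properties":{"increments":{"type":"array","items":{"type":"object","properties":{"grip":{"type":"number"},"linear":{"type":"array","items":{"type":"number"}},"turn":{"type":"array","items":{"type":"number"}}}}},"grip_force":{"type":"number"}},"required":["increments"]}

```bash
mkdir -p pics; ls
python3 - <<'E'
from cell import *
import cv2,json
print(observe())
for n in ["scene","side","wrist"]:
    im=read_camera(n); cv2.imwrite(f"pics/{n}0.png",im[:,:,::-1])
    p=camera_params(n); print(n,{k:(v.tolist() if hasattr(v,'tolist') else v) for k,v in p.items()})
E
```

```text
pics
{'time': 0.0, 'qpos': array([-1.45991114e-01,  3.42728668e-01,  1.52501932e+00, -3.54359653e-05,
        1.27541238e+00, -1.45994066e-01]), 'qvel': array([ 0.00103577,  0.00011169,  0.00135385,  0.00053497, -0.00187794,
       -0.00072987]), 'joint_efforts': array([ 7.61924657e-04, -4.31245601e+01, -2.44219762e+01,  7.17750052e-02,
        5.59406646e-02, -1.04314388e-04]), 'tool_pos': array([5.24585481e-01, 7.69742216e-05, 2.26041082e-01]), 'tool_rot': array([-3.14139811e+00,  1.55597028e-03,  1.34455516e-05]), 'contact_force': array([ 0.78614897,  0.49499296, -0.00206024]), 'torque': array([-0.00221645, -0.01393453, -0.00102169]), 'opening': 0.09188569656724555}
scene {'camera_matrix': [[478.9909667605831, 0.0, 322.96482358152343], [0.0, 478.9909667605831, 189.08817479636812], [0.0, 0.0, 1.0]], 'world_to_cam': [[0.17507460433093078, 0.9844734061056767, -0.012688403723703234, -0.14181576337137913], [-0.7233730548104959, 0.13736270677892823, 0.6766556808011722, 0.30129379379009896], [0.6678924363192771, -0.10928677622225767, 0.7361902566935036, -1.8882589899634104], [0.0, 0.0, 0
[... 180 characters left out ...]
476, -0.3327778871785695, -0.021924991872165817, 0.526999289957211], [0.17213795145777258, -0.5418620772767827, 0.8226506031586022, -0.1694108622842009], [-0.28564025124542364, 0.7717799991022427, 0.5681243524565672, -1.040709032557883], [0.0, 0.0, 0.0, 1.0]]}
wrist {'camera_matrix': [[292.5047977800396, 0.0, 312.11408089173017], [0.0, 292.5047977800396, 198.07460522311587], [0.0, 0.0, 1.0]], 'hand_eye': [[0.9999997402447008, 9.616932617338772e-07, 0.0007207701471369279, -0.0002702872814198676], [0.00021682942947897973, -0.9540783374781382, -0.29955713802203005, -0.08157100375218485], [0.0006873831016031729, 0.299557216494656, -0.9540780898597577, -0.1571905760070619], [0.0, 0.0, 0.0, 1.0]]}
```

View pics/scene0.png

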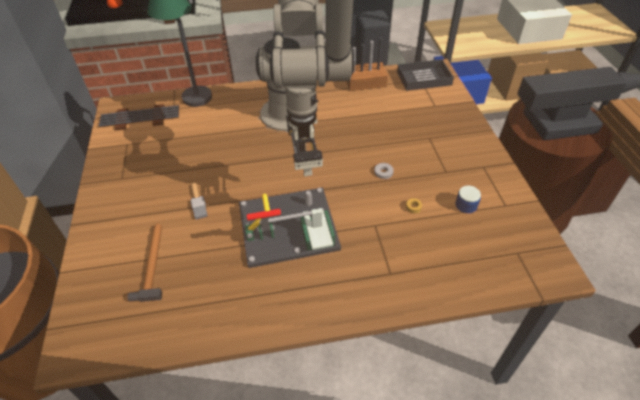

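View pics/side0.png

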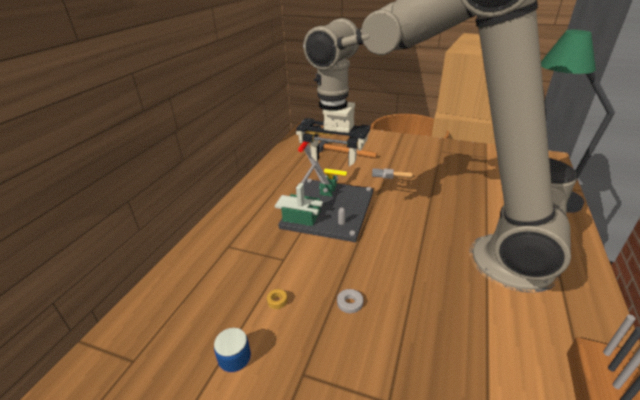

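View pics/wrist0.png

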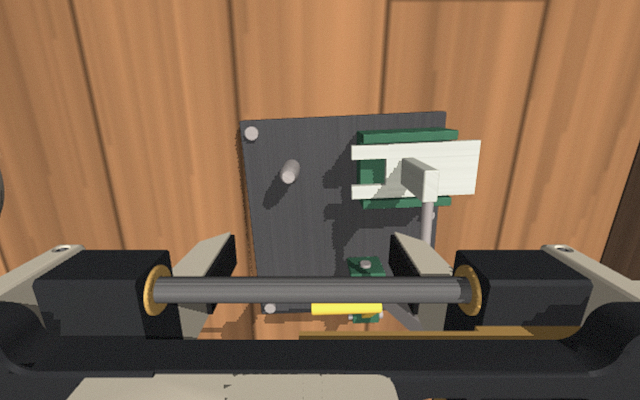

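```bash
cat > h.py <<'E'
from cell import *
import numpy as np, cv2
from scipy.spatial.transform import Rotation as R
def Rt(r): return R.from_euler('xyz',r).as_matrix()
def cam(name,st=None):
    p=camera_params(name);K=p['camera_matrix'];K=np.array(K)
    if name=='wrist':
        T=np.eye(4);T[:3,:3]=Rt(st['tool_rot']);T[:3,3]=st['tool_pos']
        W=T@np.array(p['hand_eye'])   # cam->world
    else: W=np.linalg.inv(np.array(p['world_to_cam']))
    return K,W,p
def ray(name,uv,st=None):
    K,W,_=cam(name,st)
    x=(uv[0]-K[0,2])/K[0,0];y=(uv[1]-K[1,2])/K[1,1]
    d=W[:3,:3]@np.array([x,-y,-1]);return W[:3,3],d
def onz(name,uv,z,st=None):
    o,d=ray(name,uv,st);return o+d*(z-o[2])/d[2]
def proj(name,P,st=None):
    K,W,_=cam(name,st);q=np.linalg.inv(W)@np.append(P,1)
    return np.array([K[0,2]+K[0,0]*q[0]/-q[2],K[1,2]+K[1,1]*q[1]/q[2]])
def tri(obs):
    A=np.zeros((3,3));b=np.zeros(3)
    for o,d in obs:
        d=d/np.linalg.norm(d);M=np.eye(3)-np.outer(d,d);A+=M;b+=M@o
    P=np.linalg.solve(A,b);return P,[np.linalg.norm((np.eye(3)-np.outer(d,d)/(d@d))@(P-o)) for o,d in obs]
def crop(im,x,y,w,h,s,fn): cv2.imwrite(fn,cv2.resize(im[y:y+h,x:x+w],None,fx=s,fy=s,interpolation=cv2.INTER_CUBIC))
E
python3 - <<'E'
from h import *
print(camera_params('scene').keys())
s=cv2.imread('pics/scene0.png');d=cv2.imread('pics/side0.png');
crop(s,350,150,140,70,5,'pics/c1.png')
crop(d,190,270,190,110,4,'pics/c2.png')
crop(s,230,180,120,90,6,'pics/c3.png')
crop(d,270,130,110,110,5,'pics/c4.png')
E
```

```text
dict_keys(['camera_matrix', 'world_to_cam'])
```

View pics/c1.png

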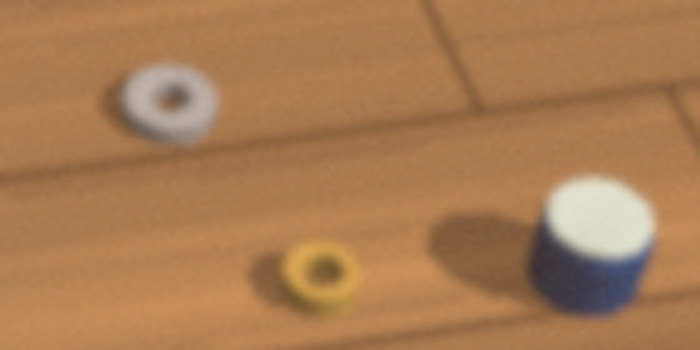

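View pics/c2.png

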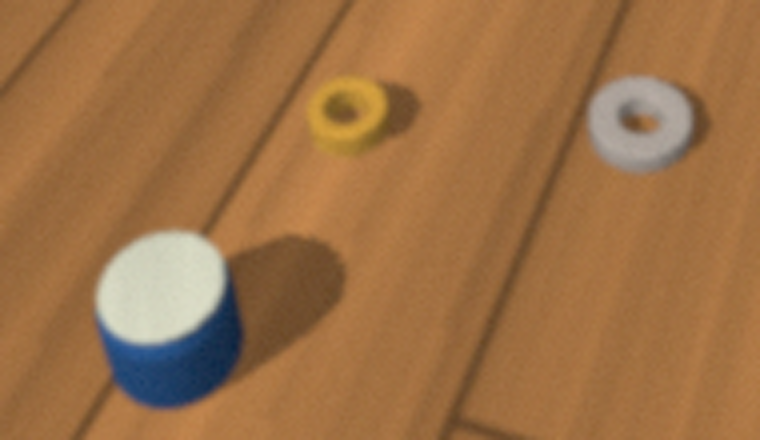

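View pics/c3.png

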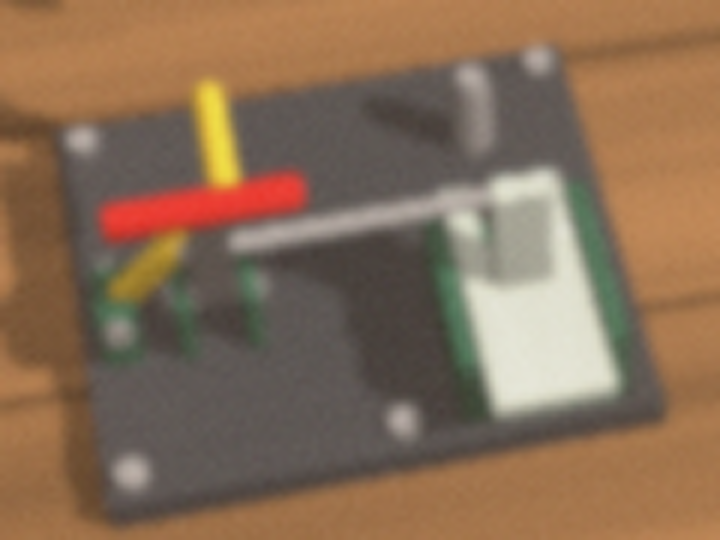

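View pics/c4.png

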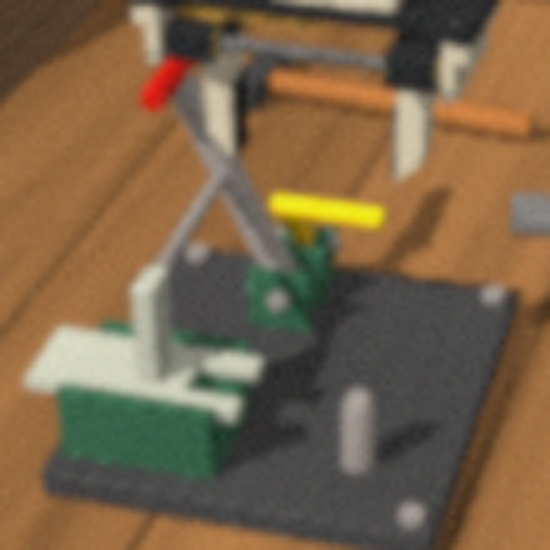

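Run:
```python
from h import *
w=cv2.imread('pics/wrist0.png');crop(w,225,100,270,230,3,'pics/c5.png')
def u(c,ox,oy,s): return ((c[0]+.5)/s-.5+ox,(c[1]+.5)/s-.5+oy)
for n,a,b,z in [('washer',(170,98),(641,118),.016),('collar',(322,271),(348,110),.02),('tin',(600,219),(163,289),.06)]:
    a=u(a,350,150,5);b=u(b,190,270,4)
    print(n,onz('scene',a,z).round(4),onz('side',b,z).round(4),tri([ray('scene',a),ray('side',b)]))
a=u((470,73),230,180,6);b=u((358,394),270,130,5)
print('post',onz('scene',a,.072),onz('side',b,.072))
for c in [(60,130),(555,45),(665,410),(112,515)]: print(onz('scene',u(c,230,180,6),.02).round(4))
```

```text
washer [0.3914 0.2864 0.016 ] [0.3882 0.2924 0.016 ] (array([0.38855763, 0.2882214 , 0.01201191]), [np.float64(0.000979138324769807), np.float64(0.0009791383247697621)])
collar [0.5649 0.3399 0.02  ] [0.5602 0.3466 0.02  ] (array([0.56184713, 0.34225266, 0.01531379]), [np.float64(0.0008964158434769311), np.float64(0.000896415843476959)])
tin [0.588  0.5089 0.06  ] [0.5822 0.5143 0.06  ] (array([0.58444835, 0.51157393, 0.05539415]), [np.float64(0.0002550328250241344), np.float64(0.00025503282502404727)])
post [0.49704841 0.00858505 0.072     ] [0.49770197 0.01284688 0.072     ]
[ 0.4498 -0.2098  0.02  ]
[0.4381 0.0634 0.02  ]
[0.6905 0.0741 0.02  ]
[ 0.702  -0.1996  0.02  ]
```

View pics/c5.png

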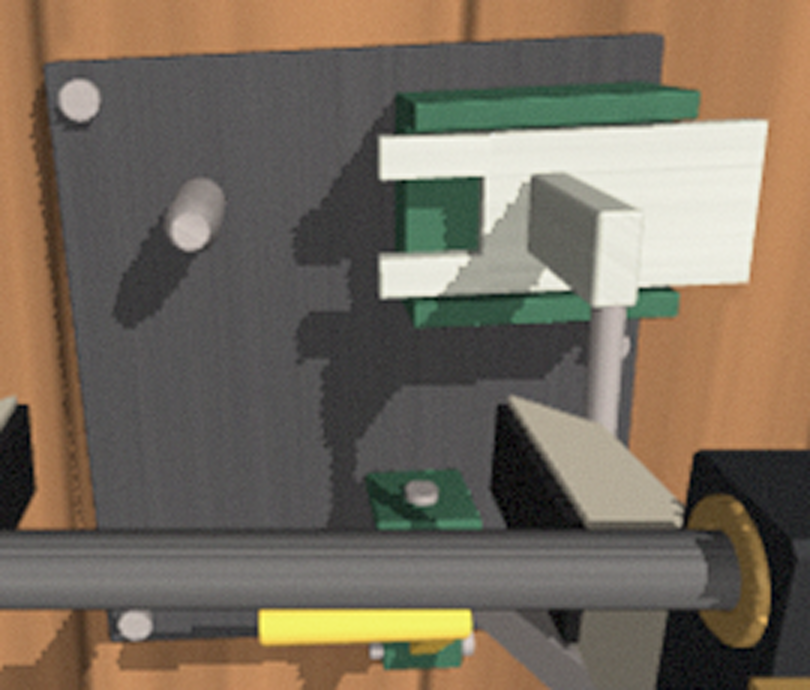

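```bash
cat > w0.py <<'E'
from h import *
st0=dict(tool_pos=np.array([5.24585481e-01, 7.69742216e-05, 2.26041082e-01]),tool_rot=np.array([-3.14139811e+00,  1.55597028e-03,  1.34455516e-05]))
def u(c,ox,oy,s): return ((c[0]+.5)/s-.5+ox,(c[1]+.5)/s-.5+oy)
E
python3 - <<'E'
from w0 import *
f=lambda c,z:onz('wrist',u(c,225,100,3),z,st0)
post=f((190,231),.072);print('post',post)
A,B,C=f((46,64),.02),f((660,36),.02),f((112,640),.02)
print(A,B,C, np.linalg.norm(A-B),np.linalg.norm(A-C))
v=B-A;print('yaw',np.arctan2(v[1],v[0]));v=A-C;print('yaw',np.arctan2(-v[0],v[1]))
for yaw in [.038,.04,.05,.06]:
    c,s=np.cos(yaw),np.sin(yaw);M=np.array([[c,-s,0],[s,c,0],[0,0,1]])
    o=A-M@np.array([-.120,.130,.02]);print(yaw,o, 'seat',o+M@[-.06,.07,.02],[proj('wrist',o+M@np.array(q),st0)*3-[675,300] for q in ([-.06,.07,.072],[-.06,.07,.02],[-.120,-.15,.02],[.13,.13,.02])])
E
```

```text
post [0.49755151 0.00841162 0.072     ]
[0.43700109 0.0647622  0.02      ] [0.68147846 0.07548947 0.02      ] [ 0.44925241 -0.21129058  0.02      ] 0.24471260827935518 0.2763245069176673
yaw 0.04385025886573805
yaw 0.0443512565517037
0.038 [ 5.61853269e-01 -6.05850465e-02  1.73472348e-17] seat [0.49923722 0.00708497 0.02      ] [array([193.72202219, 233.5596468 ]), array([203.09264084, 204.69254151]), array([108.13834373, 645.30716445]), array([672.04792172,  38.22610781])]
0.04 [ 5.62103714e-01 -6.03350916e-02  1.73472348e-17] seat [0.49935245 0.00720956 0.02      ] [array([194.03067615, 233.2259734 ]), array([203.36073845, 204.40080475]), array([109.26296754, 645.27199261]), array([672.17487642,  36.91509576])]
0.05 [ 5.63348411e-01 -5.90778314e-02  1.73472348e-17] seat [0.49992485 0.00783594 0.02      ] [array([195.56451028, 231.54718879]), array([204.69296183, 202.9331539 ]), array([114.88354845, 645.06789267]), array([672.77318336,  30.34480718])]
0.06 [ 5.64580473e-01 -5.78081873e-02  1.73472348e-17] seat [0.50049096 0.00846801 0.02      ] [array([197.08250337, 229.85112269]), array([206.01131119, 201.45063413]), array([120.49972363, 644.81672068]), array([673.31037993,  23.74951826])]
```

Call:
{"name": "apply_moves", "arguments": {
  "increments": [
    {"linear": [-135,288,-60],"turn": [0,0,0],"grip": 1},
    {"linear": [-135,288,-60],"turn": [0,0,0],"grip": 1},
    {"linear": [-135,288,-60],"turn": [0,0,0],"grip": 1},
    {"linear": [-135,288,-60],"turn": [0,0,0],"grip": 1},
    {"linear": [-135,288,-60],"turn": [0,0,0],"grip": 1},
    {"linear": [-135,288,-60],"turn": [0,0,0],"grip": 1},
    {"linear": [-135,288,-60],"turn": [0,0,0],"grip": 1},
    {"linear": [-135,288,-60],"turn": [0,0,0],"grip": 1},
    {"linear": [-135,288,-60],"turn": [0,0,0],"grip": 1}
  ]
}}

```text
time: 1.05
tool_pos: [0.3899, 0.288, 0.1666]
tool_rot: [3.141, 0.0, 0.002]
contact_force: [0.1, -0.2, -1.1]
opening: 0.0922
```

```bash
cat >> h.py <<'E'
import json
def snap(n):
    st=observe();im=read_camera('wrist')
    cv2.imwrite(f'pics/{n}.png',im[:,:,::-1]);s={k:np.array(st[k]).tolist() for k in('time','tool_pos','tool_rot','contact_force','opening')}
    json.dump(s,open(f'pics/{n}.json','w'));print(s);return s
def ld(n): return json.load(open(f'pics/{n}.json'))
E
python3 -c "
from h import *
snap('w1')"
```

```text
{'time': 1.05, 'tool_pos': [0.38987956488075237, 0.28796162412332693, 0.16658193419731965], 'tool_rot': [3.1409125165827527, 0.00018095326741884854, 0.0015737062951184377], 'contact_force': [0.09874843196278607, -0.21915919406753132, -1.123056215106115], 'opening': 0.09215755110362034}
```

View pics/w1.png

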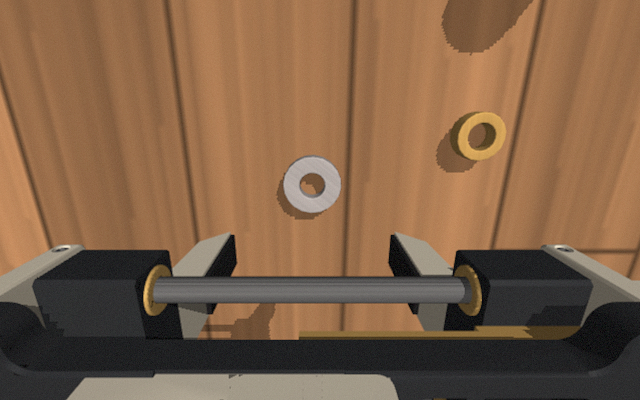

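```bash
python3 -c "
from h import *
s=ld('w1');c=lambda *a:onz('wrist',a[:2],a[2],s)
print(c(312,184.5,.016),c(481.5,135.5,.02)); print(c(283,184,.016)-c(341,184,.016))
o,d=np.array(s['tool_pos']),0
print(proj('wrist',[s['tool_pos'][0],s['tool_pos'][1],s['tool_pos'][2]],s),proj('wrist',[s['tool_pos'][0],s['tool_pos'][1],.016],s))"
```

```text
[0.38922729 0.28826229 0.016     ] [0.5619508  0.34120505 0.02      ]
[-6.30127830e-02 -9.98587296e-05  0.00000000e+00]
[312.78008366 249.62599427] [312.59955336 184.7685437 ]
```

Call:
{"name": "apply_moves", "arguments": {
  "grip_force": 25,
  "increments": [
    {"linear": [-1,0,-50],"grip": 1},
    {"linear": [-1,0,-100],"grip": 1},
    {"linear": [-1,0,-140],"grip": 1},
    {"linear": [-1,0,-155],"grip": 1},
    {"linear": [-1,0,-162],"grip": 1},
    {"linear": [-1,0,-162],"grip": 0},
    {"linear": [-1,0,-162],"grip": 0},
    {"linear": [-1,0,-162],"grip": 0},
    {"linear": [-1,0,-162],"grip": 0},
    {"linear": [-1,0,-162],"grip": 0}
  ]
}}

```text
schema error: expected keys grip, linear, turn
```

Call:
{"name": "apply_moves", "arguments": {
  "grip_force": 25,
  "increments": [
    {"linear": [-1,0,-50],"turn": [0,0,0],"grip": 1},
    {"linear": [-1,0,-100],"turn": [0,0,0],"grip": 1},
    {"linear": [-1,0,-140],"turn": [0,0,0],"grip": 1},
    {"linear": [-1,0,-155],"turn": [0,0,0],"grip": 1},
    {"linear": [-1,0,-162],"turn": [0,0,0],"grip": 1},
    {"linear": [-1,0,-162],"turn": [0,0,0],"grip": 1},
    {"linear": [-1,0,-162],"turn": [0,0,0],"grip": 0},
    {"linear": [-1,0,-162],"turn": [0,0,0],"grip": 0},
    {"linear": [-1,0,-162],"turn": [0,0,0],"grip": 0},
    {"linear": [-1,0,-162],"turn": [0,0,0],"grip": 0}
  ]
}}

```text
time: 2.1
tool_pos: [0.3895, 0.2883, 0.0055]
tool_rot: [-3.141, -0.002, 0.0]
contact_force: [0.5, -0.2, 1.1]
opening: 0.0646
```

Call:
{"name": "apply_moves", "arguments": {
  "increments": [
    {"linear": [0,0,0],"turn": [0,0,0],"grip": 0},
    {"linear": [0,0,0],"turn": [0,0,0],"grip": 0},
    {"linear": [0,0,30],"turn": [0,0,0],"grip": 0},
    {"linear": [0,0,80],"turn": [0,0,0],"grip": 0},
    {"linear": [0,0,130],"turn": [0,0,0],"grip": 0},
    {"linear": [0,0,130],"turn": [0,0,0],"grip": 0}
  ]
}}

```text
time: 2.7
tool_pos: [0.3921, 0.2899, 0.1405]
tool_rot: [-3.136, -0.01, 0.0]
contact_force: [0.4, 0.1, -4.1]
opening: 0.0636
```

```bash
python3 -c "
from h import *
s=snap('w2');print(proj('wrist',np.array(s['tool_pos'])+[0,0,.0105],s))
crop(cv2.imread('pics/w2.png'),200,180,240,130,3,'pics/w2c.png')"
```

```text
{'time': 2.7, 'tool_pos': [0.3920664164677302, 0.2898559597015372, 0.1404792358714114], 'tool_rot': [-3.1360910493706182, -0.010410594374096194, 0.0002174929056417696], 'contact_force': [0.44661758267048157, 0.08975835889214531, -4.147786651267932], 'opening': 0.06364851095883409}
[313.01021706 258.26649196]
```

View pics/w2c.png

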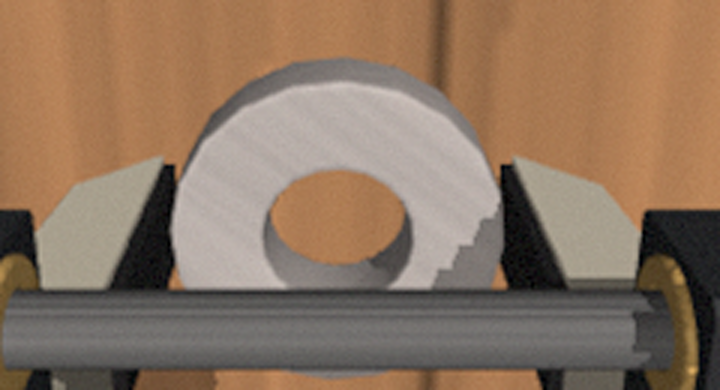

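Call:
{"name": "apply_moves", "arguments": {
  "increments": [
    {"linear": [0,0,60],"turn": [0,0,0],"grip": 0},
    {"linear": [109,-288,92],"turn": [0,0,0],"grip": 0},
    {"linear": [109,-288,92],"turn": [0,0,0],"grip": 0},
    {"linear": [109,-288,92],"turn": [0,0,0],"grip": 0},
    {"linear": [109,-288,92],"turn": [0,0,0],"grip": 0},
    {"linear": [109,-288,92],"turn": [0,0,0],"grip": 0},
    {"linear": [109,-288,92],"turn": [0,0,0],"grip": 0},
    {"linear": [109,-288,92],"turn": [0,0,0],"grip": 0},
    {"linear": [109,-288,92],"turn": [0,0,0],"grip": 0},
    {"linear": [109,-288,92],"turn": [0,0,0],"grip": 0}
  ]
}}

```text
time: 3.75
tool_pos: [0.4968, 0.0009, 0.225]
tool_rot: [-3.14, 0.004, -0.0]
contact_force: [0.3, 0.2, -4.3]
opening: 0.0639
```

```bash
python3 -c "
from h import *
s=snap('w3')
crop(cv2.imread('pics/w3.png'),200,100,240,180,3,'pics/w3c.png')"
```

```text
{'time': 3.75, 'tool_pos': [0.4967999203792928, 0.0009272468362272407, 0.22498321959994355], 'tool_rot': [-3.1403382644094733, 0.00381610802071064, -0.00012821207120072842], 'contact_force': [0.2874620736876933, 0.20126111170814948, -4.280476550048088], 'opening': 0.06392896063078954}
```

View pics/w3c.png

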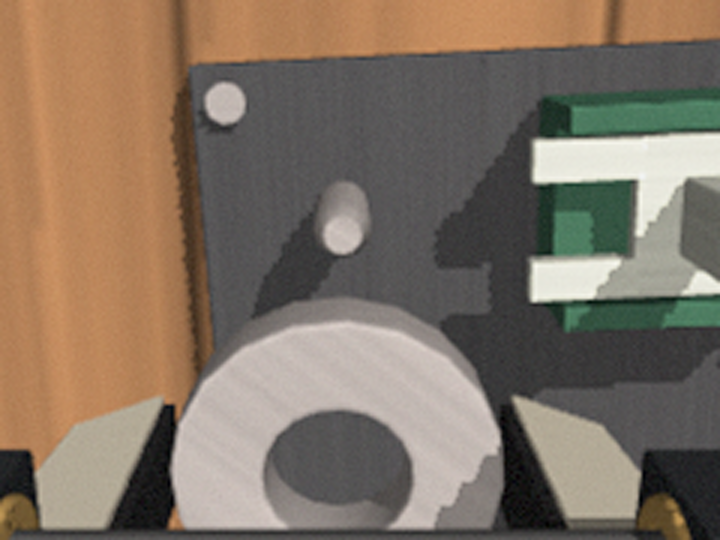

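```bash
python3 -c "
from w0 import *
s=ld('w3');f=lambda c,z:onz('wrist',u(c,200,100,3),z,s)
print(f((343,236),.072),f((343,220),.062)); print(f((338,472),s['tool_pos'][2]+.011))
A=f((190,66),.02);print(A)"
```

```text
[0.49777167 0.00782239 0.072     ] [0.49778231 0.01153591 0.062     ]
[0.49657816 0.0020451  0.23598322]
[0.43653957 0.06510071 0.02      ]
```

Call:
{"name": "apply_moves", "arguments": {
  "increments": [
    {"linear": [0,8,-40],"turn": [0,0,0],"grip": 0},
    {"linear": [0,8,-80],"turn": [0,0,0],"grip": 0},
    {"linear": [0,8,-115],"turn": [0,0,0],"grip": 0},
    {"linear": [0,8,-135],"turn": [0,0,0],"grip": 0},
    {"linear": [0,8,-140],"turn": [0,0,0],"grip": 0},
    {"linear": [0,8,-145],"turn": [0,0,0],"grip": 0},
    {"linear": [0,8,-150],"turn": [0,0,0],"grip": 0},
    {"linear": [0,8,-155],"turn": [0,0,0],"grip": 0},
    {"linear": [0,8,-160],"turn": [0,0,0],"grip": 0},
    {"linear": [0,8,-165],"turn": [0,0,0],"grip": 0}
  ]
}}

```text
time: 4.8
tool_pos: [0.4983, 0.008, 0.0618]
tool_rot: [3.141, -0.001, -0.0]
contact_force: [0.9, 0.3, -4.1]
opening: 0.0634
```

```bash
python3 -c "
from h import *
s=snap('w4')
crop(cv2.imread('pics/w4.png'),200,150,240,180,3,'pics/w4c.png')"
```

```text
{'time': 4.8, 'tool_pos': [0.49830069472112903, 0.00796560351912414, 0.061814533593392396], 'tool_rot': [3.1414230596382784, -0.0010650852995643945, -5.345884863627859e-05], 'contact_force': [0.891803364152659, 0.27394689434171166, -4.05682602494534], 'opening': 0.0634316218862946}
```

View pics/w4c.png

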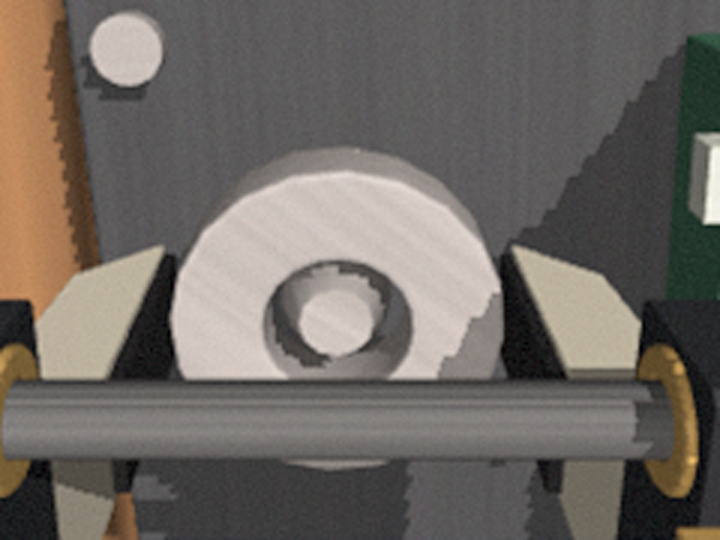

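Call:
{"name": "apply_moves", "arguments": {
  "increments": [
    {"linear": [0,0,-10],"turn": [0,0,0],"grip": 0},
    {"linear": [0,0,-20],"turn": [0,0,0],"grip": 0},
    {"linear": [0,0,-28],"turn": [0,0,0],"grip": 0},
    {"linear": [0,0,-32],"turn": [0,0,0],"grip": 0},
    {"linear": [0,0,-35],"turn": [0,0,0],"grip": 0},
    {"linear": [0,0,-36],"turn": [0,0,0],"grip": 0},
    {"linear": [0,0,-36],"turn": [0,0,0],"grip": 0}
  ]
}}

```text
time: 5.55
tool_pos: [0.4981, 0.008, 0.0258]
tool_rot: [3.142, -0.0, 0.0]
contact_force: [0.3, -0.2, -3.6]
opening: 0.0639
```

Call:
{"name": "apply_moves", "arguments": {
  "increments": [
    {"linear": [0,0,0],"turn": [0,0,0],"grip": 0.8},
    {"linear": [0,0,0],"turn": [0,0,0],"grip": 0.8},
    {"linear": [0,0,0],"turn": [0,0,0],"grip": 0.8},
    {"linear": [0,0,0],"turn": [0,0,0],"grip": 0.8},
    {"linear": [0,0,30],"turn": [0,0,0],"grip": 0.8},
    {"linear": [0,0,80],"turn": [0,0,0],"grip": 0.8},
    {"linear": [0,0,130],"turn": [0,0,0],"grip": 0.8},
    {"linear": [0,0,180],"turn": [0,0,0],"grip": 0.8},
    {"linear": [0,0,200],"turn": [0,0,0],"grip": 0.8},
    {"linear": [0,0,200],"turn": [0,0,0],"grip": 0.8}
  ]
}}

```text
time: 6.55
tool_pos: [0.4997, 0.0078, 0.2295]
tool_rot: [3.141, -0.008, 0.0]
contact_force: [0.4, -1.3, -1.2]
opening: 0.073
```

```bash
python3 -c "
from h import *
s=snap('w5')
crop(cv2.imread('pics/w5.png'),200,80,260,200,3,'pics/w5c.png')"
```

```text
{'time': 6.55, 'tool_pos': [0.4997374790227138, 0.007842783222814642, 0.22949704929533596], 'tool_rot': [3.1405295006517258, -0.007910211196873851, 4.159903682188215e-05], 'contact_force': [0.3771835218538837, -1.3153090662850124, -1.223271806188072], 'opening': 0.07297711690318212}
```

View pics/w5c.png

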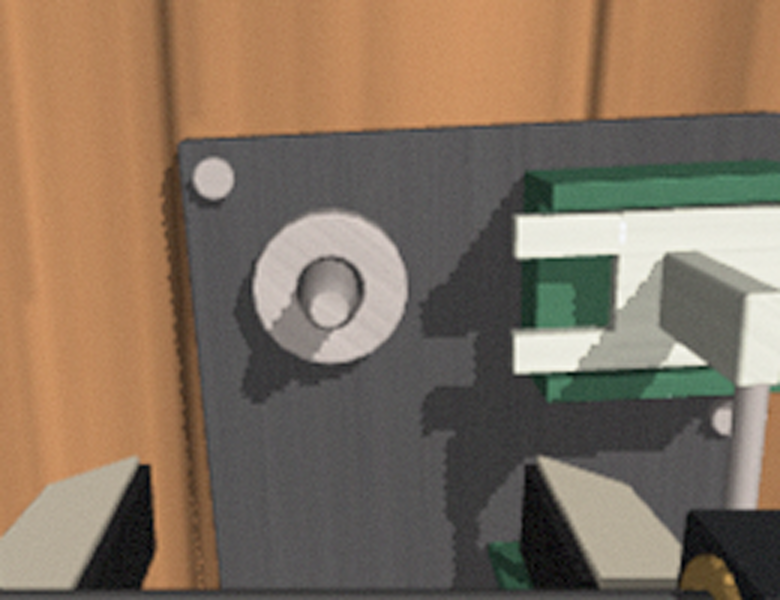

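Call:
{"name": "apply_moves", "arguments": {
  "increments": [
    {"linear": [64,333,-76],"turn": [0,0,0],"grip": 0.85},
    {"linear": [64,333,-76],"turn": [0,0,0],"grip": 0.85},
    {"linear": [64,333,-76],"turn": [0,0,0],"grip": 0.85},
    {"linear": [64,333,-76],"turn": [0,0,0],"grip": 0.85},
    {"linear": [64,333,-76],"turn": [0,0,0],"grip": 0.85},
    {"linear": [64,333,-76],"turn": [0,0,0],"grip": 0.85},
    {"linear": [64,333,-76],"turn": [0,0,0],"grip": 0.85},
    {"linear": [64,333,-76],"turn": [0,0,0],"grip": 0.85},
    {"linear": [64,333,-76],"turn": [0,0,0],"grip": 0.85},
    {"linear": [64,333,-76],"turn": [0,0,0],"grip": 0.85}
  ]
}}

```text
time: 7.6
tool_pos: [0.5616, 0.3399, 0.1487]
tool_rot: [3.14, 0.002, -0.001]
contact_force: [-0.2, -0.4, -0.6]
opening: 0.0776
```

```bash
python3 -c "
from h import *
s=snap('w6')
crop(cv2.imread('pics/w6.png'),200,80,260,200,3,'pics/w6c.png')"
```

```text
{'time': 7.6, 'tool_pos': [0.5615653225375479, 0.3398504197362869, 0.1486515187304417], 'tool_rot': [3.1402421957612323, 0.0018044926564302344, -0.0005818541706239522], 'contact_force': [-0.1679017394223419, -0.3622946615261936, -0.5705974734013111], 'opening': 0.0775900142015913}
```

View pics/w6c.png

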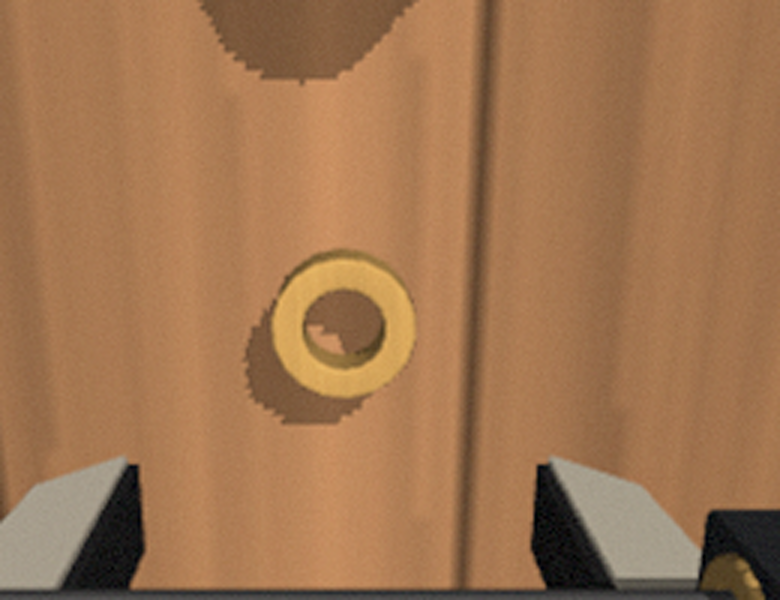

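```bash
python3 -c "
from w0 import *
s=ld('w6');print(onz('wrist',u((344,328),200,80,3),.02,s))"
```

```text
[0.56310035 0.3411488  0.02      ]
```

Call:
{"name": "apply_moves", "arguments": {
  "grip_force": 25,
  "increments": [
    {"linear": [1,0,-50],"turn": [0,0,0],"grip": 0.85},
    {"linear": [1,0,-95],"turn": [0,0,0],"grip": 0.85},
    {"linear": [1,0,-130],"turn": [0,0,0],"grip": 0.85},
    {"linear": [1,0,-145],"turn": [0,0,0],"grip": 0.85},
    {"linear": [1,0,-145],"turn": [0,0,0],"grip": 0.85},
    {"linear": [1,0,-145],"turn": [0,0,0],"grip": 0},
    {"linear": [1,0,-145],"turn": [0,0,0],"grip": 0},
    {"linear": [1,0,-145],"turn": [0,0,0],"grip": 0},
    {"linear": [1,0,-145],"turn": [0,0,0],"grip": 0},
    {"linear": [1,0,-145],"turn": [0,0,0],"grip": 0}
  ]
}}

```text
time: 8.65
tool_pos: [0.5635, 0.3413, 0.006]
tool_rot: [-3.141, -0.002, 0.0]
contact_force: [-1.2, -0.5, 5.9]
opening: 0.0497
```

Call:
{"name": "apply_moves", "arguments": {
  "increments": [
    {"linear": [0,0,0],"turn": [0,0,0],"grip": 0},
    {"linear": [0,0,0],"turn": [0,0,0],"grip": 0}
  ]
}}

```text
time: 8.85
tool_pos: [0.5635, 0.3413, 0.006]
tool_rot: [-3.141, -0.002, 0.0]
contact_force: [-1.6, 0.4, 5.4]
opening: 0.0496
```

Call:
{"name": "apply_moves", "arguments": {
  "increments": [
    {"linear": [0,0,50],"turn": [0,0,0],"grip": 0},
    {"linear": [0,0,100],"turn": [0,0,0],"grip": 0},
    {"linear": [-65,-341,221],"turn": [0,0,0],"grip": 0},
    {"linear": [-65,-341,221],"turn": [0,0,0],"grip": 0},
    {"linear": [-65,-341,221],"turn": [0,0,0],"grip": 0},
    {"linear": [-65,-341,221],"turn": [0,0,0],"grip": 0},
    {"linear": [-65,-341,221],"turn": [0,0,0],"grip": 0},
    {"linear": [-65,-341,221],"turn": [0,0,0],"grip": 0},
    {"linear": [-65,-341,221],"turn": [0,0,0],"grip": 0},
    {"linear": [-65,-341,221],"turn": [0,0,0],"grip": 0}
  ]
}}

```text
time: 9.85
tool_pos: [0.4975, -0.0035, 0.2273]
tool_rot: [3.14, -0.002, -0.003]
contact_force: [-0.2, 0.1, -3.3]
opening: 0.0496
```

Call:
{"name": "apply_moves", "arguments": {
  "increments": [
    {"linear": [0,0,0],"turn": [0,0,0],"grip": 0},
    {"linear": [0,0,0],"turn": [0,0,0],"grip": 0},
    {"linear": [0,0,0],"turn": [0,0,0],"grip": 0}
  ]
}}

```text
time: 10.15
tool_pos: [0.4978, 0.0011, 0.225]
tool_rot: [-3.141, 0.001, 0.001]
contact_force: [0.2, -1.3, -3.1]
opening: 0.05
```

```bash
python3 -c "
from h import *
s=snap('w7')
crop(cv2.imread('pics/w7.png'),200,100,240,180,3,'pics/w7c.png')"
```

```text
{'time': 10.15, 'tool_pos': [0.49777298536402476, 0.0011184427503650863, 0.22504184097622415], 'tool_rot': [-3.140996894340171, 0.0012523798891728166, 0.0011215061432519047], 'contact_force': [0.19819326382578864, -1.2844111156252773, -3.1287183244524384], 'opening': 0.04999948738532325}
```

View pics/w7c.png

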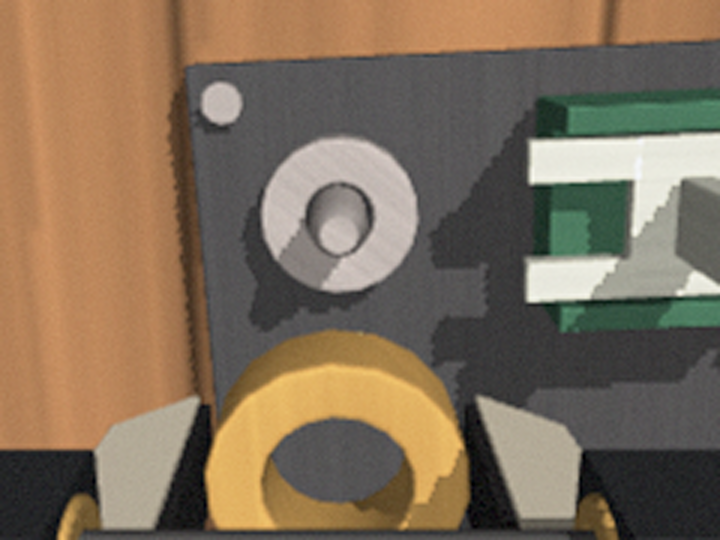

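Call:
{"name": "apply_moves", "arguments": {
  "increments": [
    {"linear": [0,8,-40],"turn": [0,0,0],"grip": 0},
    {"linear": [0,8,-80],"turn": [0,0,0],"grip": 0},
    {"linear": [0,8,-115],"turn": [0,0,0],"grip": 0},
    {"linear": [0,8,-135],"turn": [0,0,0],"grip": 0},
    {"linear": [0,8,-140],"turn": [0,0,0],"grip": 0},
    {"linear": [0,8,-145],"turn": [0,0,0],"grip": 0},
    {"linear": [0,8,-150],"turn": [0,0,0],"grip": 0},
    {"linear": [0,8,-155],"turn": [0,0,0],"grip": 0},
    {"linear": [0,8,-160],"turn": [0,0,0],"grip": 0},
    {"linear": [0,8,-162],"turn": [0,0,0],"grip": 0}
  ]
}}

```text
time: 11.2
tool_pos: [0.498, 0.008, 0.0636]
tool_rot: [3.142, -0.0, -0.0]
contact_force: [-0.1, 0.4, -2.1]
opening: 0.0497
```

```bash
python3 -c "
from h import *
s=snap('w8')
crop(cv2.imread('pics/w8.png'),200,150,240,180,3,'pics/w8c.png')"
```

```text
{'time': 11.2, 'tool_pos': [0.4980424600266772, 0.007973268821549414, 0.06363321796863274], 'tool_rot': [3.141516311549511, -0.0002769946415779323, -5.868611944870317e-05], 'contact_force': [-0.094102959187809, 0.35919520456645626, -2.104925481124158], 'opening': 0.049689600485966524}
```

View pics/w8c.png

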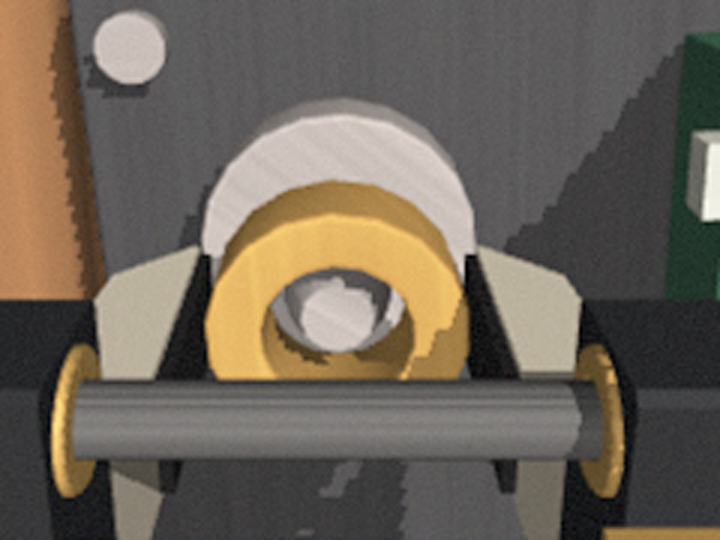

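Call:
{"name": "apply_moves", "arguments": {
  "increments": [
    {"linear": [0,0,-8],"turn": [0,0,0],"grip": 0},
    {"linear": [0,0,-14],"turn": [0,0,0],"grip": 0},
    {"linear": [0,0,-18],"turn": [0,0,0],"grip": 0},
    {"linear": [0,0,-20],"turn": [0,0,0],"grip": 0},
    {"linear": [0,0,-22],"turn": [0,0,0],"grip": 0},
    {"linear": [0,0,-22],"turn": [0,0,0],"grip": 0},
    {"linear": [0,0,-22],"turn": [0,0,0],"grip": 0}
  ]
}}

```text
time: 11.95
tool_pos: [0.498, 0.008, 0.042]
tool_rot: [3.142, -0.0, 0.0]
contact_force: [-2.3, -1.2, 1.8]
opening: 0.0495
```

Call:
{"name": "apply_moves", "arguments": {
  "increments": [
    {"linear": [0,0,0],"turn": [0,0,0],"grip": 0.75},
    {"linear": [0,0,0],"turn": [0,0,0],"grip": 0.75},
    {"linear": [0,0,0],"turn": [0,0,0],"grip": 0.75},
    {"linear": [0,0,0],"turn": [0,0,0],"grip": 0.75},
    {"linear": [0,0,30],"turn": [0,0,0],"grip": 0.75},
    {"linear": [0,0,80],"turn": [0,0,0],"grip": 0.75},
    {"linear": [0,0,130],"turn": [0,0,0],"grip": 0.75},
    {"linear": [0,0,185],"turn": [0,0,0],"grip": 0.75},
    {"linear": [0,0,185],"turn": [0,0,0],"grip": 0.75},
    {"linear": [0,0,185],"turn": [0,0,0],"grip": 0.75}
  ]
}}

```text
time: 12.95
tool_pos: [0.4987, 0.008, 0.2281]
tool_rot: [3.141, -0.004, 0.0]
contact_force: [0.1, 0.3, -0.9]
opening: 0.0686
```

```bash
python3 -c "
from h import *
s=snap('w9')
for n in ('scene','side'): cv2.imwrite(f'pics/{n}9.png',read_camera(n)[:,:,::-1])
crop(cv2.imread('pics/w9.png'),180,80,260,200,3,'pics/w9c.png')
crop(cv2.imread('pics/scene9.png'),230,180,120,90,6,'pics/s9.png')
crop(cv2.imread('pics/side9.png'),260,120,120,120,5,'pics/d9.png')"
```

```text
{'time': 12.95, 'tool_pos': [0.4987106831275042, 0.007953165427707945, 0.22813513196126417], 'tool_rot': [3.14105772039977, -0.00383802520013532, 7.001028662734221e-05], 'contact_force': [0.12648028131832864, 0.30332890761653186, -0.9321690473787418], 'opening': 0.06863328486031398}
```

View pics/w9c.png

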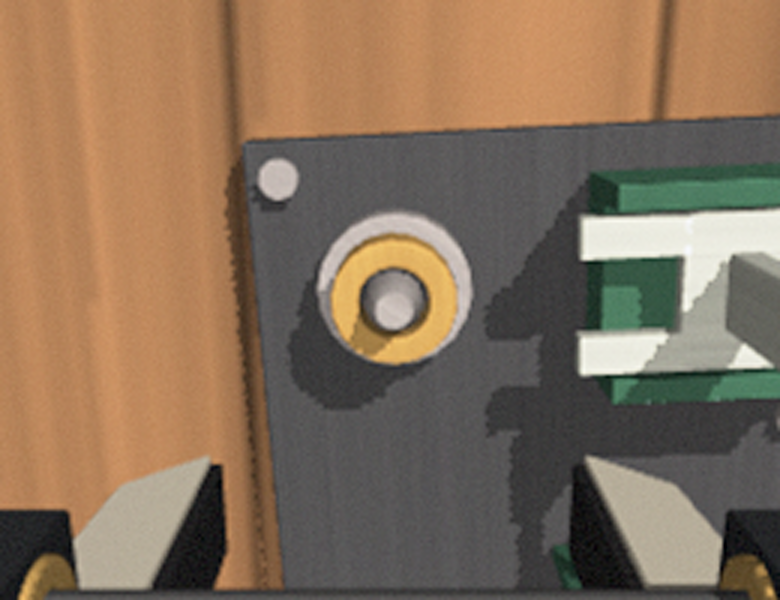

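View pics/s9.png

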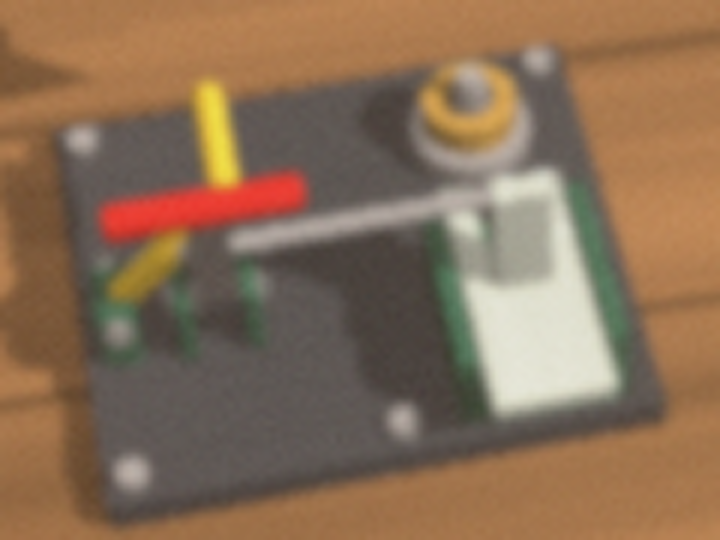

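View pics/d9.png

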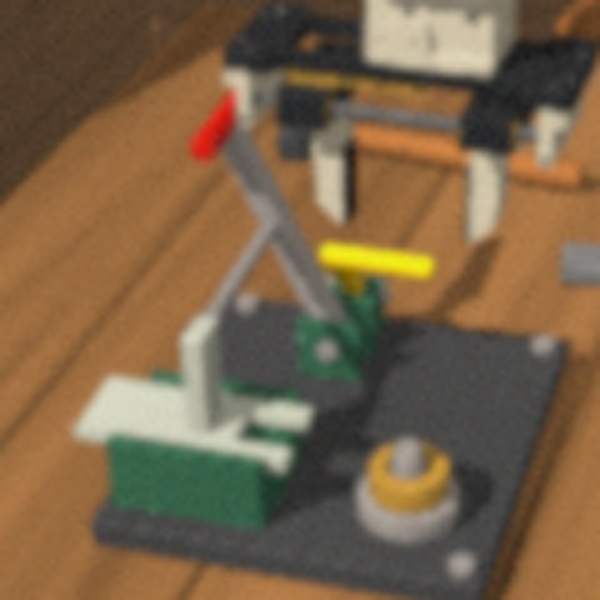

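Run:
```python
from w0 import *
S=lambda c:ray('scene',u(c,230,180,6)); D=lambda c:ray('side',u(c,260,120,5))
yaw=.044;c,s=np.cos(yaw),np.sin(yaw);M=np.array([[c,-s,0],[s,c,0],[0,0,1]])
seat=np.array([.498,.008,.02])
def show(n,P): print(n,P[0].round(4),np.round(P[1],4),'fix rel seat',(M.T@(P[0]-seat)).round(4))
show('catch front',tri([S((209,90)),D((430,266))]))
show('handle +y end',tri([S((302,189)),D((204,148))]))
show('post',tri([S((470,75)),D((408,444))]))
f=lambda c,z:onz('wrist',u(c,225,100,3),z,st0)
P=f((365,626),.108);print('wrist0 rod mid vis',P, M.T@(P-seat), f((260,626),.108),f((471,626),.108))
print(proj('wrist',[.498,.008,.072],st0))
```

```text
catch front [ 0.5246 -0.1255  0.1149] [0.0016 0.0016] fix rel seat [ 0.0207 -0.1345  0.0949]
handle +y end [ 0.6654 -0.0893  0.1965] [0.0002 0.0002] fix rel seat [ 0.163  -0.1046  0.1765]
post [0.498  0.0091 0.0702] [0.0011 0.0011] fix rel seat [0.     0.0011 0.0502]
wrist0 rod mid vis [ 0.5621624  -0.13394061  0.108     ] [ 0.05785693 -0.14462547  0.088     ] [ 0.52302587 -0.13400143  0.108     ] [ 0.60164635 -0.13387925  0.108     ]
[288.41877802 177.03516473]
```

Call:
{"name": "apply_moves", "arguments": {
  "increments": [
    {"linear": [20,-40,0],"turn": [0,0,1.4],"grip": 0.75},
    {"linear": [40,-80,0],"turn": [0,0,2.8],"grip": 0.75},
    {"linear": [42,-120,0],"turn": [0,0,4.2],"grip": 0.75},
    {"linear": [42,-138,0],"turn": [0,0,5.6],"grip": 0.75},
    {"linear": [42,-138,0],"turn": [0,0,7],"grip": 0.75},
    {"linear": [42,-138,0],"turn": [0,0,8.4],"grip": 0.75},
    {"linear": [42,-138,0],"turn": [0,0,9.8],"grip": 0.75},
    {"linear": [42,-138,0],"turn": [0,0,11.2],"grip": 0.75},
    {"linear": [42,-138,0],"turn": [0,0,12.6],"grip": 0.75},
    {"linear": [42,-138,0],"turn": [0,0,14],"grip": 0.75}
  ]
}}

```text
time: 14.1
tool_pos: [0.5393, -0.1297, 0.2244]
tool_rot: [-3.138, -0.001, 1.472]
contact_force: [-0.3, -0.8, -0.1]
opening: 0.0687
```

Call:
{"name": "apply_moves", "arguments": {
  "increments": [
    {"linear": [0,0,0],"turn": [0,0,1.42],"grip": 0.75},
    {"linear": [0,0,0],"turn": [0,0,1.42],"grip": 0.75},
    {"linear": [0,0,0],"turn": [0,0,1.42],"grip": 0.75}
  ]
}}

```text
time: 14.4
tool_pos: [0.5396, -0.1298, 0.2253]
tool_rot: [-3.139, -0.001, 1.611]
contact_force: [-0.3, -0.7, -0.9]
opening: 0.0691
```

```bash
python3 -c "
from h import *
s=snap('w10');print(observe()['qpos'])"
```

```text
{'time': 14.4, 'tool_pos': [0.5395733384711582, -0.1298325218198532, 0.22534126042820607], 'tool_rot': [-3.1392290501482174, -0.001143504445917154, 1.6106774842214], 'contact_force': [-0.34069913112815936, -0.7137986985546784, -0.8875957524617377], 'opening': 0.06909928135284114}
[-3.74257288e-01  3.99275300e-01  1.44003678e+00  8.69663466e-05
  1.30429854e+00 -1.98537879e+00]
```

View pics/w10.png

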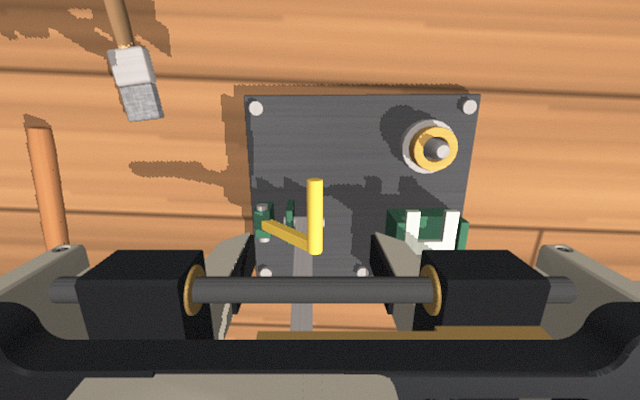

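Run:
```python
from w0 import *
s=ld('w10')
crop(cv2.imread('pics/w10.png'),230,160,180,130,4,'pics/w10c.png')
S=lambda c:ray('scene',u(c,230,180,6)); D=lambda c:ray('side',u(c,260,120,5))
print(tri([ray('wrist',(315.5,182),s),S((209,90)),D((430,266))]))
for z in(.108,.112,.115):
  print(onz('wrist',(315.5,182),z,s),onz('wrist',(315.5,250),z,s))
```

```text
(array([ 0.52502718, -0.12610968,  0.11486243]), [np.float64(0.0009027552152590522), np.float64(0.001639235079561643), np.float64(0.0017044848543464513)])
[ 0.52723593 -0.1267172   0.108     ] [ 0.60004657 -0.12357723  0.108     ]
[ 0.52623291 -0.12680973  0.112     ] [ 0.59798343 -0.12371548  0.112     ]
[ 0.52548065 -0.12687912  0.115     ] [ 0.59643607 -0.12381916  0.115     ]
```

View pics/w10c.png

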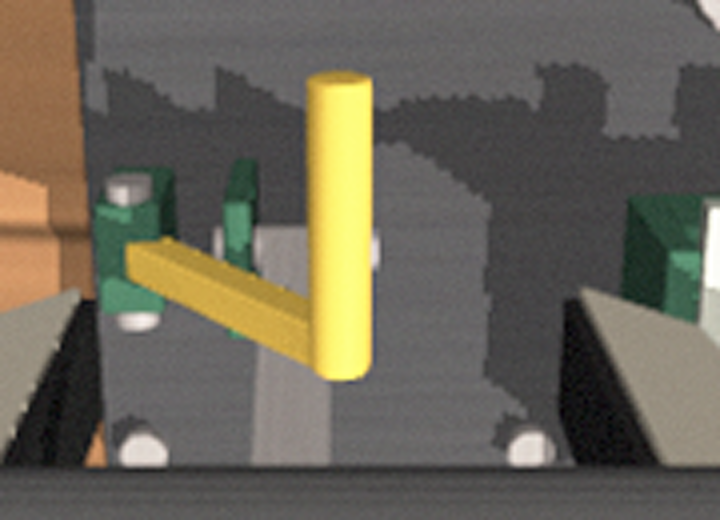

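Run:
```python
from w0 import *
s=ld('w10')
yaw=.044;c,si=np.cos(yaw),np.sin(yaw);M=np.array([[c,-si,0],[si,c,0],[0,0,1]]);seat=np.array([.498,.008,.02])
for p in [(261.8,207),(264.3,240),(263,223)]:
    P=onz('wrist',p,.05,s);print(P,M.T@(P-seat))
for z in (.108,.112,.115):
    P=onz('wrist',(315.2,210),z,s);print(P,M.T@(P-seat))
# lever at base
for p in [(230+292/4,160+465/4),(230+296/4,160+230/4)]: print(M.T@(onz('wrist',p,.05,s)-seat),M.T@(onz('wrist',p,.1,s)-seat))
```

```text
[ 0.57523698 -0.18855547  0.05      ] [ 0.06851658 -0.19976256  0.03      ]
[ 0.61865052 -0.18593553  0.05      ] [ 0.11200334 -0.19905474  0.03      ]
[ 0.59589606 -0.18732357  0.05      ] [ 0.08920985 -0.19944057  0.03      ]
[ 0.55593822 -0.12577853  0.108     ] [ 0.05199779 -0.13619752  0.088     ]
[ 0.5545173  -0.12588473  0.112     ] [ 0.05057357 -0.1362411   0.092     ]
[ 0.5534516  -0.12596437  0.115     ] [ 0.0495054 -0.1362738  0.095    ]
[ 0.16384487 -0.15152297  0.03      ] [ 0.13233768 -0.14966982  0.08      ]
[ 0.08225814 -0.14919862  0.03      ] [ 0.06301137 -0.14769477  0.08      ]
```

Run:
```python
import numpy as np
yaw=.044;c,si=np.cos(yaw),np.sin(yaw);M=np.array([[c,-si,0],[si,c,0],[0,0,1]]);seat=np.array([.498,.008,.02])
cmd=np.array([.540,-.130,.227])
def tcp(f,off=.013): return seat+M@np.array([.040,-.1995+.09*np.sin(f),.03+.09*np.cos(f)-off])
p0=tcp(.783);print('start',((p0-cmd)*1000).round(1),p0)
for f in np.linspace(.783,-.87,15)[1:]: print(round(f,2),((tcp(f)-p0)*1000).round(1))
```

```text
start [   3.9    3.9 -126.2] [ 0.54394394 -0.12612212  0.10079205]
0.66 [ 0.3 -7.9  7. ]
0.55 [  0.7 -16.7  13.1]
0.43 [  1.1 -26.   18.1]
0.31 [  1.6 -35.9  21.9]
0.19 [  2.  -46.2  24.5]
0.07 [  2.5 -56.7  26. ]
-0.04 [  3.  -67.3  26.1]
-0.16 [  3.4 -77.9  25. ]
-0.28 [  3.9 -88.2  22.7]
-0.4 [  4.3 -98.2  19.2]
-0.52 [   4.7 -107.8   14.5]
-0.63 [   5.1 -116.7    8.7]
-0.75 [   5.5 -124.8    1.9]
-0.87 [   5.8 -132.1   -5.8]
```

Call:
{"name": "apply_moves", "arguments": {
  "grip_force": 8,
  "increments": [
    {"linear": [4,4,-50],"turn": [0,0,0],"grip": 0.6},
    {"linear": [4,4,-90],"turn": [0,0,0],"grip": 0.6},
    {"linear": [4,4,-115],"turn": [0,0,0],"grip": 0.6},
    {"linear": [4,4,-126],"turn": [0,0,0],"grip": 0.6},
    {"linear": [4,4,-126],"turn": [0,0,0],"grip": 0.6},
    {"linear": [4,4,-126],"turn": [0,0,0],"grip": 0},
    {"linear": [4,4,-126],"turn": [0,0,0],"grip": 0},
    {"linear": [4,4,-126],"turn": [0,0,0],"grip": 0},
    {"linear": [4,4,-126],"turn": [0,0,0],"grip": 0},
    {"linear": [4,4,-126],"turn": [0,0,0],"grip": 0}
  ]
}}

```text
time: 15.45
tool_pos: [0.5442, -0.126, 0.1013]
tool_rot: [3.141, 0.0, 1.615]
contact_force: [-0.3, -0.9, -0.1]
opening: 0.0197
```

```bash
python3 -c "
from h import *
s=snap('w11')"
```

```text
{'time': 15.45, 'tool_pos': [0.5442103924660171, -0.12604473314350312, 0.10125451156953012], 'tool_rot': [3.1407459364137678, 0.000268181628516162, 1.614701677350675], 'contact_force': [-0.3461386868461971, -0.8562236935500445, -0.11350953445602566], 'opening': 0.01972081717942427}
```

View pics/w11.png

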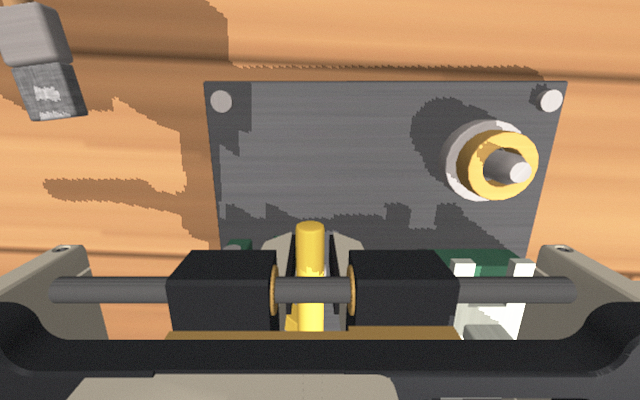

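Rod is centred between the fingers (≈ column 310), still closing at 19.7 mm. Follow the arc (closing finishes in the first rows).

Call:
{"name": "apply_moves", "arguments": {
  "increments": [
    {"linear": [0,0,0],"turn": [0,0,0],"grip": 0},
    {"linear": [0,0,0],"turn": [0,0,0],"grip": 0},
    {"linear": [0.3,-8,7],"turn": [0,0,0],"grip": 0},
    {"linear": [0.7,-17,13],"turn": [0,0,0],"grip": 0},
    {"linear": [1.1,-26,18],"turn": [0,0,0],"grip": 0},
    {"linear": [1.6,-36,22],"turn": [0,0,0],"grip": 0},
    {"linear": [2,-46,24.5],"turn": [0,0,0],"grip": 0},
    {"linear": [2.5,-57,26],"turn": [0,0,0],"grip": 0}
  ]
}}

```text
time: 16.3
tool_pos: [0.5466, -0.1838, 0.127]
tool_rot: [3.141, -0.0, 1.615]
contact_force: [-0.2, 2.1, 2.2]
opening: 0.0156
```

Call:
{"name": "apply_moves", "arguments": {
  "increments": [
    {"linear": [0.5,-10.5,0],"turn": [0,0,0],"grip": 0},
    {"linear": [0.9,-21,-1],"turn": [0,0,0],"grip": 0},
    {"linear": [1.4,-31,-3.5],"turn": [0,0,0],"grip": 0},
    {"linear": [1.8,-41,-7],"turn": [0,0,0],"grip": 0},
    {"linear": [2.2,-51,-11.5],"turn": [0,0,0],"grip": 0},
    {"linear": [2.6,-60,-17],"turn": [0,0,0],"grip": 0},
    {"linear": [3,-68,-24],"turn": [0,0,0],"grip": 0},
    {"linear": [3.2,-73,-29],"turn": [0,0,0],"grip": 0},
    {"linear": [3.2,-73,-29],"turn": [0,0,0],"grip": 0}
  ]
}}

```text
time: 17.2
tool_pos: [0.5495, -0.2568, 0.0966]
tool_rot: [-3.141, -0.0, 1.614]
contact_force: [0.1, -0.8, -0.6]
opening: 0.0157
```

```bash
python3 -c "
from h import *
s=snap('w12');im=read_camera('scene')[:,:,::-1];cv2.imwrite('pics/s12.png',im);crop(im,200,130,160,130,5,'pics/s12c.png')"
```

```text
{'time': 17.2, 'tool_pos': [0.5495135575766822, -0.2567991526006452, 0.09662502152521148], 'tool_rot': [-3.140857401655353, -7.635420782059477e-05, 1.614151809937674], 'contact_force': [0.1483987906549736, -0.7997214427092894, -0.6382332100293662], 'opening': 0.015749383941729287}
```

View pics/w12.png

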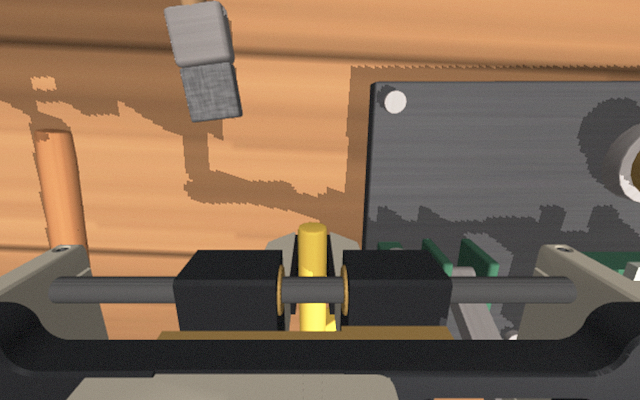

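View pics/s12c.png

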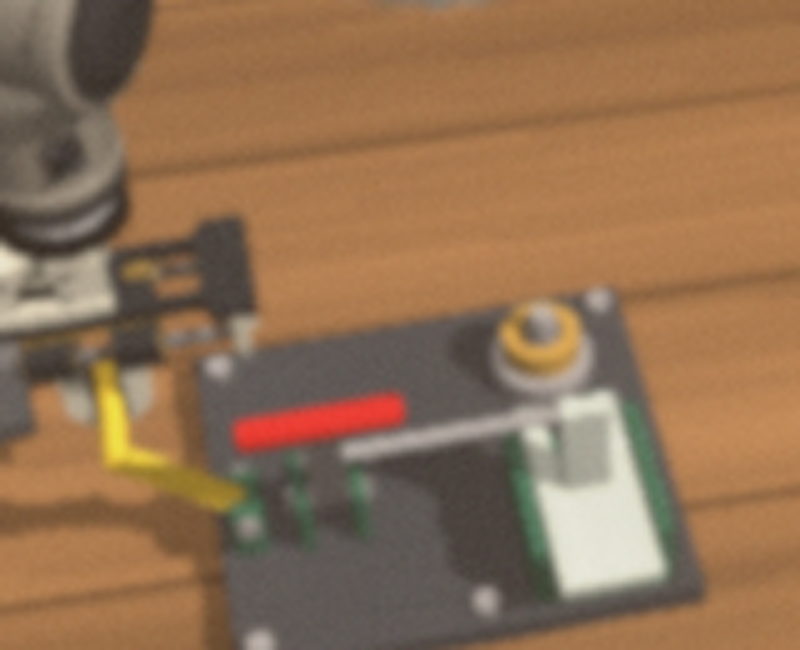

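Call:
{"name": "apply_moves", "arguments": {
  "increments": [
    {"linear": [0,0,0],"turn": [0,0,0],"grip": 0.5},
    {"linear": [0,0,0],"turn": [0,0,0],"grip": 0.5},
    {"linear": [0,0,0],"turn": [0,0,0],"grip": 0.5},
    {"linear": [0,0,30],"turn": [0,0,0],"grip": 0.5},
    {"linear": [0,0,80],"turn": [0,0,0],"grip": 0.5},
    {"linear": [0,0,130],"turn": [0,0,0],"grip": 0.5},
    {"linear": [0,0,182],"turn": [0,0,-1.4],"grip": 0.5},
    {"linear": [0,10,182],"turn": [0,0,-2.8],"grip": 0.5},
    {"linear": [20,30,182],"turn": [0,0,-4.2],"grip": 0.5},
    {"linear": [40,60,182],"turn": [0,0,-5.6],"grip": 0.5}
  ]
}}

```text
time: 18.3
tool_pos: [0.5899, -0.1965, 0.2807]
tool_rot: [3.14, 0.0, 1.02]
contact_force: [0.5, -0.2, -1.6]
opening: 0.0463
```

Call:
{"name": "apply_moves", "arguments": {
  "increments": [
    {"linear": [30,40,0],"turn": [0,0,-1.4],"grip": 0.5},
    {"linear": [60,71,0],"turn": [0,0,-2.8],"grip": 0.5},
    {"linear": [75,71,0],"turn": [0,0,-4.2],"grip": 0.5},
    {"linear": [75,71,0],"turn": [0,0,-5.6],"grip": 0.5},
    {"linear": [75,71,0],"turn": [0,0,-7],"grip": 0.5},
    {"linear": [75,71,0],"turn": [0,0,-8.4],"grip": 0.5},
    {"linear": [75,71,0],"turn": [0,0,-9.4],"grip": 0.5},
    {"linear": [75,71,0],"turn": [0,0,-9.4],"grip": 0.5},
    {"linear": [75,71,0],"turn": [0,0,-9.4],"grip": 0.5}
  ]
}}

```text
time: 19.2
tool_pos: [0.6647, -0.1249, 0.2799]
tool_rot: [3.142, -0.0, 0.047]
contact_force: [-0.1, 0.5, 0.2]
opening: 0.046
```

```bash
python3 -c "
from h import *
s=snap('w13');im=read_camera('scene')[:,:,::-1];cv2.imwrite('pics/s13.png',im);crop(im,200,130,160,130,5,'pics/s13c.png')"
```

```text
{'time': 19.2, 'tool_pos': [0.6646756727040787, -0.12487331183380994, 0.2798597717116445], 'tool_rot': [3.1415255104800077, -0.00019636531287425818, 0.047014691881224646], 'contact_force': [-0.144113910788863, 0.45420476962862744, 0.18184459184959068], 'opening': 0.04599091490731811}
```

View pics/w13.png

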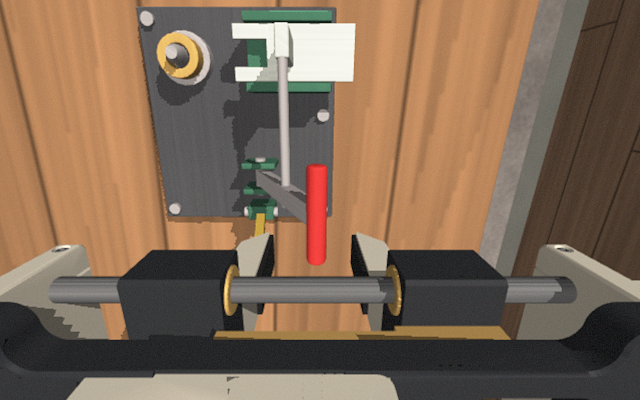

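View pics/s13c.png

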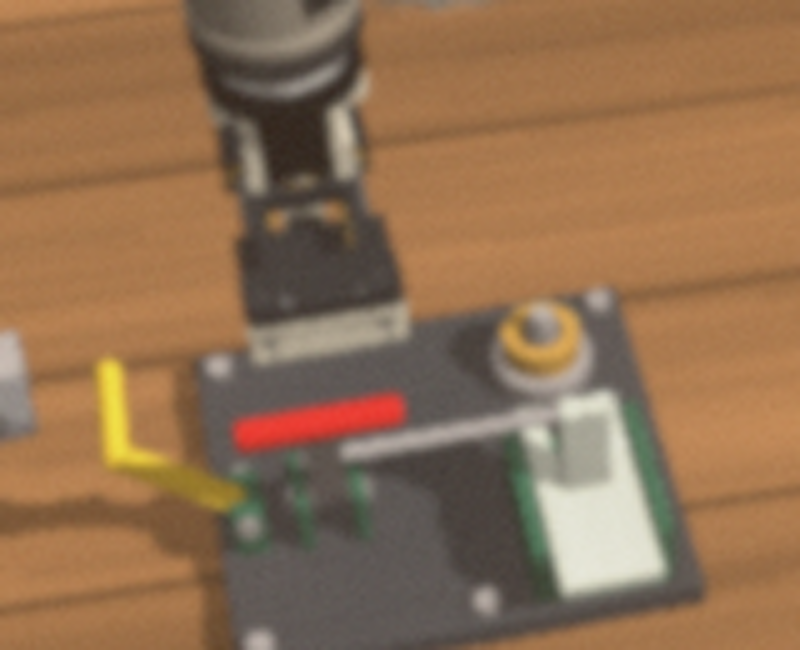

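Run:
```python
from w0 import *
s=ld('w13')
yaw=.044;c,si=np.cos(yaw),np.sin(yaw);M=np.array([[c,-si,0],[si,c,0],[0,0,1]]);seat=np.array([.498,.008,.02])
for p in [(317,167),(316.5,215),(316,261)]:
    P=onz('wrist',p,.198,s);print(P,M.T@(P-seat))
S=lambda c:ray('scene',u(c,200,130,5))
P,e=tri([ray('wrist',(317,167),s),S((401,406))]);print(P,e,M.T@(P-seat))
P,e=tri([ray('wrist',(316,261),s),S((240,435))]);print(P,e,M.T@(P-seat))
cmd=np.array([.6647,-.125,.280])
def tcp(th,off=.011): 
    a=.45-th;return seat+M@np.array([.090+.17*np.sin(a),-.125,.025+.17*np.cos(a)-off])
p0=tcp(0);print((p0-cmd)*1000)
for th in np.linspace(0,.95,20): print(th.round(2),((tcp(th)-p0)*1000).round(1))
```

```text
[ 0.66672524 -0.09121124  0.198     ] [ 0.16419806 -0.10653674  0.178     ]
[ 0.66848888 -0.13365076  0.198     ] [ 0.16409325 -0.14901275  0.178     ]
[ 0.67034282 -0.17872447  0.198     ] [ 0.1639628  -0.19412439  0.178     ]
[ 0.66681292 -0.09024923  0.19990486] [np.float64(0.0005864959239802553), np.float64(0.0005864959239802177)] [ 0.16432797 -0.10557951  0.17990486]
[ 0.67057762 -0.17687457  0.19992172] [np.float64(0.0007391164206895687), np.float64(0.0007391164206896222)] [ 0.16427874 -0.19228661  0.17992172]
[  2.58369398  15.33219533 -92.9239926 ]
0.0 [0. 0. 0.]
0.05 [-7.7 -0.3  3.5]
0.1 [-15.6  -0.7   6.6]
0.15 [-23.7  -1.    9.3]
0.2 [-31.9  -1.4  11.6]
0.25 [-40.1  -1.8  13.5]
0.3 [-48.5  -2.1  15. ]
0.35 [-56.9  -2.5  16.1]
0.4 [-65.4  -2.9  16.7]
0.45 [-73.9  -3.3  16.9]
0.5 [-82.4  -3.6  16.7]
0.55 [-90.8  -4.   16.1]
0.6 [-99.3  -4.4  15. ]
0.65 [-107.6   -4.7   13.5]
0.7 [-115.9   -5.1   11.6]
0.75 [-124.1   -5.5    9.3]
0.8 [-132.1   -5.8    6.6]
0.85 [-140.    -6.2    3.5]
0.9 [-147.7   -6.5    0. ]
0.95 [-155.3   -6.8   -3.9]
```

Call:
{"name": "apply_moves", "arguments": {
  "grip_force": 20,
  "increments": [
    {"linear": [3,15,-40],"turn": [0,0,0],"grip": 0.5},
    {"linear": [3,15,-70],"turn": [0,0,0],"grip": 0.5},
    {"linear": [3,15,-88],"turn": [0,0,0],"grip": 0.5},
    {"linear": [3,15,-95],"turn": [0,0,0],"grip": 0.5},
    {"linear": [3,15,-95],"turn": [0,0,0],"grip": 0},
    {"linear": [3,15,-95],"turn": [0,0,0],"grip": 0},
    {"linear": [3,15,-95],"turn": [0,0,0],"grip": 0},
    {"linear": [3,15,-95],"turn": [0,0,0],"grip": 0},
    {"linear": [3,15,-95],"turn": [0,0,0],"grip": 0},
    {"linear": [3,15,-95],"turn": [0,0,0],"grip": 0}
  ]
}}

```text
time: 20.3
tool_pos: [0.6676, -0.1102, 0.1859]
tool_rot: [3.141, -0.001, 0.044]
contact_force: [-4.7, -1.1, 5.4]
opening: 0.0173
```

Call:
{"name": "apply_moves", "arguments": {
  "increments": [
    {"linear": [-8,-0.3,3.5],"turn": [0,0,0],"grip": 0},
    {"linear": [-16,-0.7,6.6],"turn": [0,0,0],"grip": 0},
    {"linear": [-24,-1,9.3],"turn": [0,0,0],"grip": 0},
    {"linear": [-32,-1.4,11.6],"turn": [0,0,0],"grip": 0},
    {"linear": [-40,-1.8,13.5],"turn": [0,0,0],"grip": 0},
    {"linear": [-48,-2.1,15],"turn": [0,0,0],"grip": 0},
    {"linear": [-57,-2.5,16],"turn": [0,0,0],"grip": 0},
    {"linear": [-65,-2.9,16.7],"turn": [0,0,0],"grip": 0},
    {"linear": [-74,-3.3,17],"turn": [0,0,0],"grip": 0}
  ]
}}

```text
time: 21.2
tool_pos: [0.5967, -0.1133, 0.2044]
tool_rot: [3.14, -0.011, 0.044]
contact_force: [7.7, 0.9, 6.6]
opening: 0.0174
```

```bash
python3 -c "
from h import *
s=snap('w14')"
```

```text
{'time': 21.2, 'tool_pos': [0.5967375860934049, -0.1133031833810185, 0.2044171656891151], 'tool_rot': [3.1398529280522003, -0.010520464359788262, 0.04423042550556122], 'contact_force': [7.745976647828772, 0.8608777639736409, 6.6064252121321605], 'opening': 0.017419273478623733}
```

View pics/w14.png

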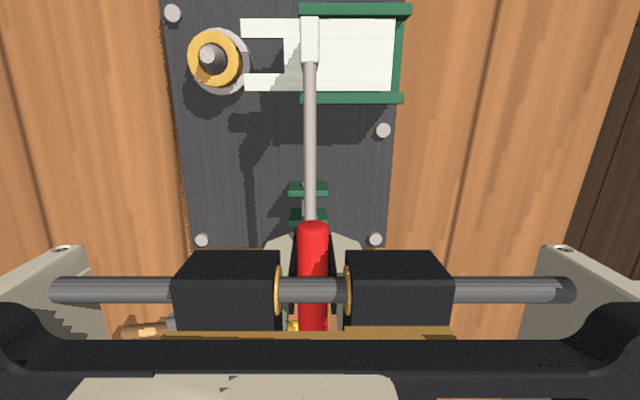

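Call:
{"name": "apply_moves", "arguments": {
  "increments": [
    {"linear": [-8.5,-0.4,-0.2],"turn": [0,0,0],"grip": 0},
    {"linear": [-17,-0.7,-0.8],"turn": [0,0,0],"grip": 0},
    {"linear": [-25,-1.1,-2],"turn": [0,0,0],"grip": 0},
    {"linear": [-34,-1.4,-3.4],"turn": [0,0,0],"grip": 0},
    {"linear": [-42,-1.8,-5.3],"turn": [0,0,0],"grip": 0},
    {"linear": [-50,-2.2,-7.6],"turn": [0,0,0],"grip": 0},
    {"linear": [-58,-2.5,-10.3],"turn": [0,0,0],"grip": 0},
    {"linear": [-66,-2.9,-13.4],"turn": [0,0,0],"grip": 0},
    {"linear": [-71,-3.1,-15.5],"turn": [0,0,0],"grip": 0},
    {"linear": [-74,-3.2,-17],"turn": [0,0,0],"grip": 0}
  ]
}}

```text
time: 22.25
tool_pos: [0.5227, -0.1165, 0.187]
tool_rot: [3.14, -0.01, 0.044]
contact_force: [6.8, 1.0, 5.8]
opening: 0.0175
```

Call:
{"name": "apply_moves", "arguments": {
  "increments": [
    {"linear": [-2,0,-1],"turn": [0,0,0],"grip": 0},
    {"linear": [-2,0,-1],"turn": [0,0,0],"grip": 0},
    {"linear": [-2,0,-1],"turn": [0,0,0],"grip": 0},
    {"linear": [-2,0,-1],"turn": [0,0,0],"grip": 0}
  ]
}}

```text
time: 22.65
tool_pos: [0.521, -0.1166, 0.1861]
tool_rot: [3.14, -0.01, 0.044]
contact_force: [7.8, 1.7, 5.7]
opening: 0.0178
```

```bash
python3 -c "
from h import *
s=snap('w15')
for n in ('scene','side'):
    im=read_camera(n)[:,:,::-1];cv2.imwrite(f'pics/{n}15.png',im)
    crop(im,*((200,130,160,130) if n=='scene' else (250,120,150,130)),5,f'pics/{n}15c.png')"
```

```text
{'time': 22.65, 'tool_pos': [0.5210165643556078, -0.11656150400030732, 0.18609164684267776], 'tool_rot': [3.139818806433435, -0.009816590389001956, 0.04396597061318719], 'contact_force': [7.817486943723597, 1.7305949176150623, 5.745028115201688], 'opening': 0.017752461519353738}
```

View pics/w15.png

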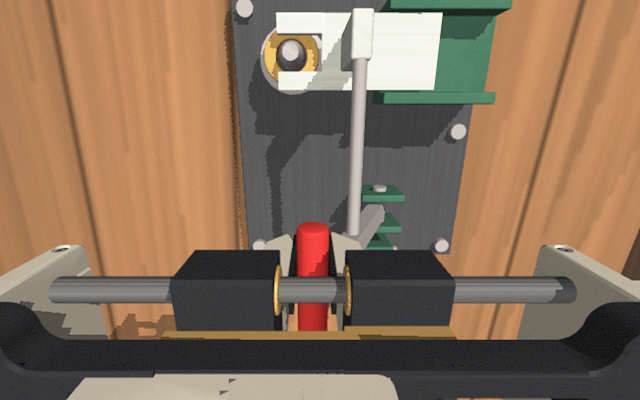

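View pics/scene15c.png

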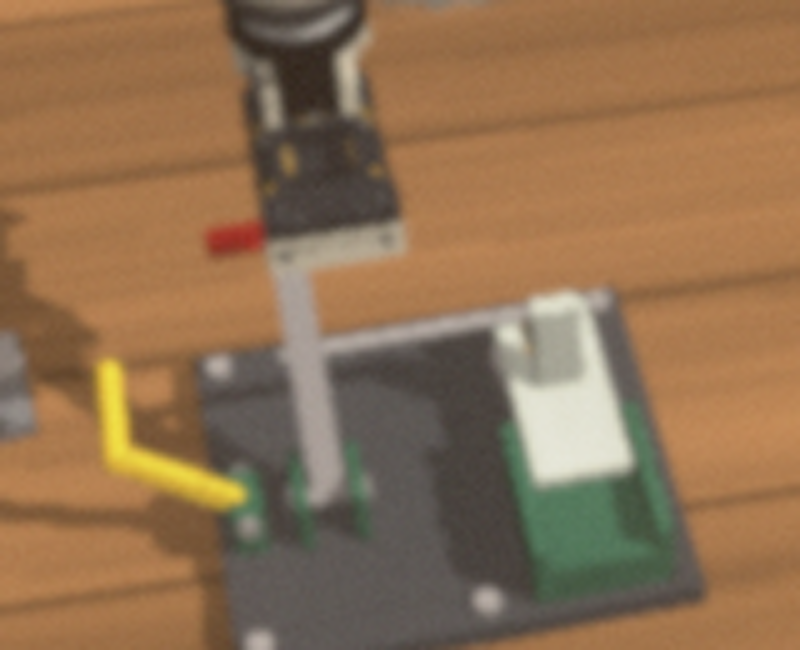

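View pics/side15c.png

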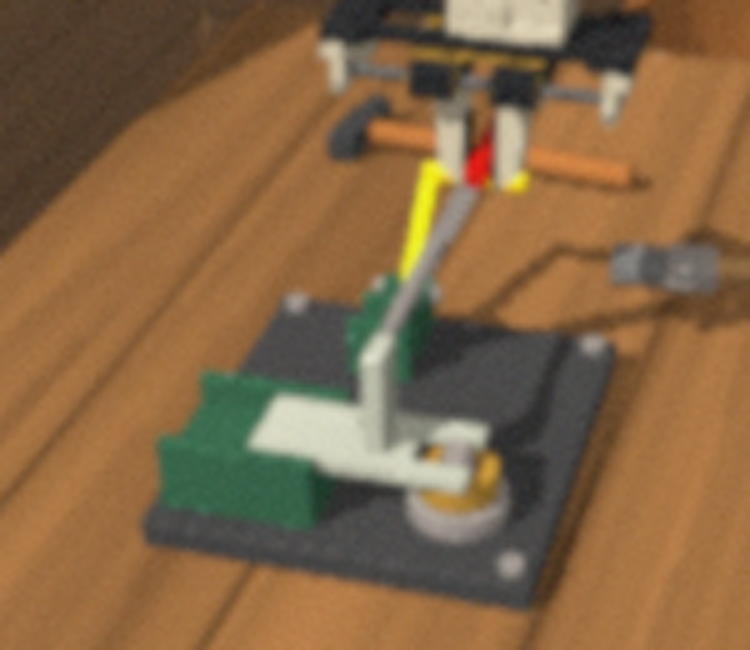

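```bash
python3 -c "
from h import *
s=observe();print(s['time'],s['tool_pos'],s['contact_force'],s['opening']);print(hand_in())"
```

```text
22.8 [ 0.521017   -0.11653962  0.18608971] [7.03927811 1.8566644  6.03634778] 0.01688429773675574
the job is handed in; nothing more can be done
None
```

The fixture is loaded and the job was handed in at 22.8 s, with the gripper still holding the lever pulled. `hand_in` gave no verdict, so these results come from my own checks.

- **Rings:** I threaded the washer down the post, released it, then did the same with the collar. Pictures taken after each release showed them seated around the post. The final pictures show the fork straddling the post above them.
- **Catch:** I pinched its rod and flipped it right over, then let go. By the arm's path it ended near 1.67 rad, and the last scene picture still shows it leaning to the open side.
- **Lever:** The handle travelled about 147 mm forward, which puts the lever at about 0.89 rad. The last force reading was about 9 N, with the bar still between the fingers (opening 17 mm).
- **Bystanders:** I never touched the hammer, tin or brush. I did not measure their positions again at the end.

No check failed. My early position estimates from the scene and side cameras differed by up to about 7 mm, so I placed everything from the wrist camera.

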